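# Pin the pull tester's fork and zero its peak pointer

### The arm

A 6-joint arm with a two-finger parallel gripper is mounted at the origin on the work surface. World frame = base frame: x ahead of the robot, y to its left, z up, the work surface at z = 0. Lengths are in m, angles in rad, forces in N, time in s.
With the tool pointing down it reaches from about 0.375 to 0.9 m from the base axis. Payload 3.1 kg.
Tool frame: the origin (TCP) lies between the finger pads; the fingertips stand 22 mm ahead of it and the grasp point (between the pads) lies 3 mm ahead of it; z points along the fingers, y is the direction in which the jaws open and shut (so a half turn about z gives the same grasp; the last joint's range is limited). The gripper opens to 87 mm and grips with 3 to 60 N. Pads are 19 mm wide; open, the fingers measure 117 mm over their backs; the gripper's body (75 mm by 190 mm) begins 51 mm behind the grasp point.
Start: joints at [-1.429, 0.527, 1.433, -0, 1.181, -0.178], TCP at [0.197, -0.593, 0.245] pointing down, gripper open.
Joint ranges: [-3.08, 3.08], [-0.75, 2.2], [0.22, 2.44], [-1.43, 4.57], [0, 2.65], [-2.85, 2.85]. Speed limits (rad/s): [2.79, 2.79, 3.14, 3.14, 3.14, 3.14].

### API

Orientations are given as a unit quaternion [x, y, z, w].
In Python, from rig import get_obs, camera, get_calibration, hand_in, search_frame gives the robot as it stands.
- The arm moves only by the shell command python3 -m jog 'ROWS' [FORCE]. ROWS is JSON, a list of rows, each an object with "grip": the closure in counts, from 0 (fully open) to 255 (shut); "travel": the shift along the world's x, y, z in cm, a list of three; "twist": the turn about the world's z in degrees. A call has 1 to 8 rows; each row shifts and turns the commanded pose from where the row before left it; what a row does not reach is not made up. A row lasts 1/10 s, in which the tool goes at most 50 mm and 8.59 degrees, less where a joint would pass 70% of its speed; a pose out of reach is approached as far as the arm can. A call is refused whole if a number of a shift passes 5 or a number of a turn 8.59, either way. A call with a gripper value outside its range is refused whole. The fingers move at their own pace and stop on an object; FORCE is the grip in N (left out, the last holds). Time passes only in rows, so rows that do not move let the fingers close. It gives the time, the measured TCP pose, the force and the opening at its end, in the units of the state.
- get_obs(): the state, without advancing time (a new reading comes with each control period).
- camera(name): name is "side" or "top"; returns the picture (384x512x3 uint8, red, green, blue); there is no depth.
- get_calibration(name): a dict with "fx", "fy", "cx", "cy" (pixels), "k1" (the pictures are not rectified: a ray, as slopes to the right and down, at radius r is drawn at 1 + k1 r^2 times it, then the intrinsics apply), "R" (3x3) and "t" (3): a world point X has camera coordinates R X + t. Camera axes: x right, y down, z forward; pixel columns grow to the right and rows downward; lengths in m; the calibration is good to about 2 mm. A picture is of the moment at which its call begins. get_calibration takes no time and is no camera call.
- hand_in(): hands the job in, once; it reports no verdict.
Trained networks look in the newest picture that a camera, given by its name, has taken for a name from the list of things; names that differ only in an ending like _2 or _b are one class to them, and where a whole thing is asked for, a point or a joint stands for the part that bears it (a point fixed in the world has none). Each returns a list of dicts, best first, with "p" (0 to 1); they miss things now and then, are a little off and sometimes report something else, mostly with a low value. They report only what shows in the picture. A call takes as long as a camera call. They do not tell look-alikes from the thing itself.
- search_frame(target, camera): "at" ([x, y, z] in m, in world coordinates, good to about 4 mm: the middle of the surface that is visible of it).
The state is a dict: "time": time; "q": joint angles; "joint_velocities": joint speeds; "joint_torque": joint torques, N m; "position": TCP position; "tool_rot": TCP orientation; "ft_force": force on the tool from outside, world axes, zero at the start; "moment": the same for the moment, N m; "grip_width": finger opening in m.
Only numpy, scipy, OpenCV 4.12 (cv2) and the standard library are available. Lean on these libraries where they do the work, as an engineer would, in place of code of your own. Each camera call takes 0.05 s, during which the arm holds its last target. There are 200 camera calls.

### The job

Get the pull tester on the bench ready for its next pull: take the longest of the three headed steel pins standing in the timber block and push it fully home through the raked fork and the rod eye inside it, until its head sits flat on the fork. Then, because fitting the pin jogs the gauge, turn the gauge's knob back (anticlockwise from above) to its zero stop and let go. Leave the two shorter pins and the other things on the bench where they are.

Things in the scene. Friction and masses are not known exactly. Their poses are not given: they have to be found in the camera images.
- tester: Fixed pull tester, grey base plate 140 x 340 x 10 mm. Origin: on the bench, 10 mm from the plate's middle along the plate's long side (y); z up, x away from the robot at yaw 0. At y = +70 mm stands the steel fork, at y = -120 mm the grey gauge box (105 x 105 mm, top 140 mm above the bench) with a white dial and the knob on top. A steel rod runs from the gauge to the eye in the fork.
- fork_mouth (a point): Centre of the pin hole on the fork's upper face, 145 mm above the bench. z: the hole's axis, out of the hole, leaning 30 degrees from vertical towards the tester's -x (robot); the pin goes in along -z. y: the tester's y. Fork: two plates 14 mm thick, 26 mm apart (stack 54 mm), 60 mm wide (x), reaching 30 mm to -y and 65 mm to +y of the 20 mm holes, joined by a web at +y.
- eye_hole (a point): Centre of the 20 mm hole of the rod eye (22 mm thick, 44 x 50 mm) between the fork's plates; same axes as fork_mouth. A spring (5 N/mm) holds the eye 4 to 6 mm off the fork's holes towards the gauge (-y); the pin's tapered nose must draw it into line, at up to about 20 N of push. The spring then makes the pin drag, so it will not fall home by itself.
- long_pin: The pin to use, the longest (106 mm), plain steel: shank 18 mm thick and 90 mm long with a nose that tapers to 5 mm over its last 16 mm, and a round head 36 mm across and 16 mm thick on top. Origin: centre of the nose's end; z along the pin to the head. It stands upright in one of the block's holes, its nose 10 mm above the bench, head 100 to 116 mm.
- pin_seat (a point): On the long pin's axis, at the underside of its head (90 mm from the nose's end). Seated, it lies at fork_mouth.
- middle_pin: A like pin with a shank of 66 mm (82 mm in all), head 76 to 92 mm above the bench; leave it. Origin at the nose's end.
- short_pin: A like pin with a shank of 50 mm (66 mm in all), head 60 to 76 mm above the bench; leave it. Origin at the nose's end.
- pin_block: Fixed timber block 210 x 90 x 50 mm with three holes (20 mm wide, 40 mm deep) in a row along its x, 65 mm apart, the middle one in its centre. Origin: centre of its underside. Any pin may stand in any hole.
- peak_knob (a joint): Angle of the gauge's peak-pointer knob, 0 at the zero stop, growing clockwise from above; it stays where it is left (friction about 0.05 N m). At 0 its bar lies along the tester's x and its pointer to +x, against the stop pin on the dial.
- knob_grip (a point): On the knob's vertical axis at the height to grip it, 24 mm above the dial. Grip: a black bar 64 mm long, 14 mm wide, 28 mm high (8 to 36 mm above the dial), along the x axis of this point.
- hammer: Hammer lying on the bench, about 260 mm; bystander.
- screwdriver: Screwdriver lying on the bench, about 200 mm; bystander.
- wrench: Wrench lying on the bench, about 180 mm; bystander.
- tape: Roll of tape 90 mm across, 48 mm high, flat on the bench; bystander.
- spray: Spray can 64 mm across, 190 mm high; bystander.
- jar: Jar 84 mm across, 110 mm high; bystander.
- collar: Steel collar 38 mm across, 22 mm high, lying on the tester's base plate between gauge and fork; bystander.
Things that resemble listed ones, but are neither listed nor needed, are in the scene too. What is shaped like the long_pin but purple or red is not meant.

How it is judged:
By the outcome, as a careful person would: the job done as asked, in the order asked, and still so for the second after the job is handed in, with the robot touching nothing.
It also fails if it takes over 58 s, if anything falls off the work surface, if the arm or the gripper's body presses on something with over 40 N, if the wrist force passes 120 N, or if a joint passes its speed limit or range.

## Working session

There is one attempt and no reset: what is moved stays moved. The work goes in short steps, Python scripts to look and compute and a shell command to move; the robot and the scene stay as the last step left them, time stands still between calls to the robot, and variables do not carry over. Pictures are saved under pics/ and viewed, about 8 in all and at most 12, crops included, and the job is handed in when it is done.

```bash
ls; mkdir -p pics; cat > h.py <<'E'
import numpy as np, cv2, json
from rig import *
from scipy.spatial.transform import Rotation as Rot
def snap(n,f,crop=None,s=1):
    im=camera(n)[:,:,::-1].copy()
    if crop: a,b,c,d=crop; im=im[b:d,a:c]
    if s!=1: im=cv2.resize(im,None,fx=s,fy=s,interpolation=cv2.INTER_CUBIC)
    cv2.imwrite('pics/'+f,im)
def px(n,X):
    c=get_calibration(n); p=np.array(c['R'])@np.asarray(X,float)+np.array(c['t']); u=p[:2]/p[2]; u=u*(1+c['k1']*(u@u))
    return np.array([c['fx']*u[0]+c['cx'],c['fy']*u[1]+c['cy']])
def ray(n,p):
    c=get_calibration(n); d=np.array([(p[0]-c['cx'])/c['fx'],(p[1]-c['cy'])/c['fy']]); u=d.copy()
    for _ in range(20): u=d/(1+c['k1']*(u@u))
    R=np.array(c['R']); return -R.T@np.array(c['t']), R.T@np.array([u[0],u[1],1])
def atz(n,p,z):
    o,d=ray(n,p); return o+d*(z-o[2])/d[2]
E
python3 - <<'E'
from h import *
a=camera('top')[:,:,::-1]; b=camera('side')[:,:,::-1]
cv2.imwrite('pics/top0.png',cv2.resize(a,(800,600))); cv2.imwrite('pics/side0.png',cv2.resize(b,(800,600)))
for n in ['long_pin','middle_pin','short_pin','pin_block','tester','knob_grip','fork_mouth','eye_hole','pin_seat','collar']:
    for c in ['top','side']:
        for r in search_frame(n,c)[:4]: print(n,c,round(r['p'],2),np.round(r['at'],3),px(c,r['at']).round())
for c in ['top','side']:
    k=get_calibration(c); print(c,(-np.array(k['R']).T@np.array(k['t'])).round(3),k['fx'])
o=get_obs();print(o['time'],o['tool_rot'],o['grip_width'])
E
```

```text
pics
long_pin top 0.67 [ 0.388 -0.282  0.104] [359. 246.]
long_pin top 0.45 [ 0.478 -0.372  0.106] [386. 216.]
long_pin side 0.88 [ 0.487 -0.288  0.112] [226. 304.]
long_pin side 0.64 [ 0.413 -0.367  0.103] [190. 345.]
long_pin side 0.59 [ 0.39  -0.29   0.108] [179. 309.]
middle_pin top 0.46 [ 0.551 -0.28   0.093] [354. 195.]
middle_pin side 0.62 [ 0.552 -0.284  0.088] [258. 306.]
short_pin side 0.82 [ 0.622 -0.288  0.074] [291. 308.]
pin_block top 0.84 [ 0.54  -0.269  0.051] [348. 200.]
pin_block side 0.95 [ 0.558 -0.304  0.05 ] [262. 324.]
tester top 0.76 [0.587 0.134 0.122] [222. 185.]
tester top 0.7 [ 0.774 -0.081 -0.001] [286. 138.]
tester side 0.69 [0.598 0.014 0.107] [265. 202.]
tester side 0.54 [ 0.722 -0.284  0.139] [341. 284.]
knob_grip top 0.56 [0.613 0.03  0.174] [255. 172.]
knob_grip top 0.49 [0.594 0.148 0.13 ] [217. 182.]
knob_grip side 0.8 [0.613 0.014 0.164] [270. 185.]
fork_mouth top 0.56 [0.597 0.15  0.127] [217. 181.]
fork_mouth side 0.71 [0.598 0.181 0.127] [258. 158.]
fork_mouth side 0.59 [0.551 0.131 0.027] [244. 196.]
eye_hole top 0.46 [0.596 0.151 0.124] [216. 182.]
eye_hole side 0.55 [0.599 0.18  0.133] [259. 156.]
eye_hole side 0.37 [0.309 0.273 0.019] [165. 174.]
pin_seat top 0.54 [ 0.384 -0.28   0.103] [359. 247.]
pin_seat top 0.47 [ 0.478 -0.378  0.108] [388. 216.]
pin_seat top 0.43 [ 0.484 -0.282  0.116] [358. 215.]
pin_seat side 0.86 [ 0.386 -0.291  0.103] [178. 312.]
pin_seat side 0.79 [ 0.418 -0.374  0.105] [192. 347.]
pin_seat side 0.78 [ 0.481 -0.387  0.101] [226. 351.]
pin_seat side 0.65 [ 0.487 -0.289  0.118] [226. 302.]
collar top 0.48 [0.557 0.139 0.03 ] [222. 199.]
top [0.312 0.045 1.408] 424.9317934454239
side [ 0.51  -0.789  0.848] 422.47347304840656
1.1 [ 9.87240223e-01  1.59237989e-01 -1.15540403e-05  7.48182291e-05] 0.08714390278707737
```

View pics/top0.png

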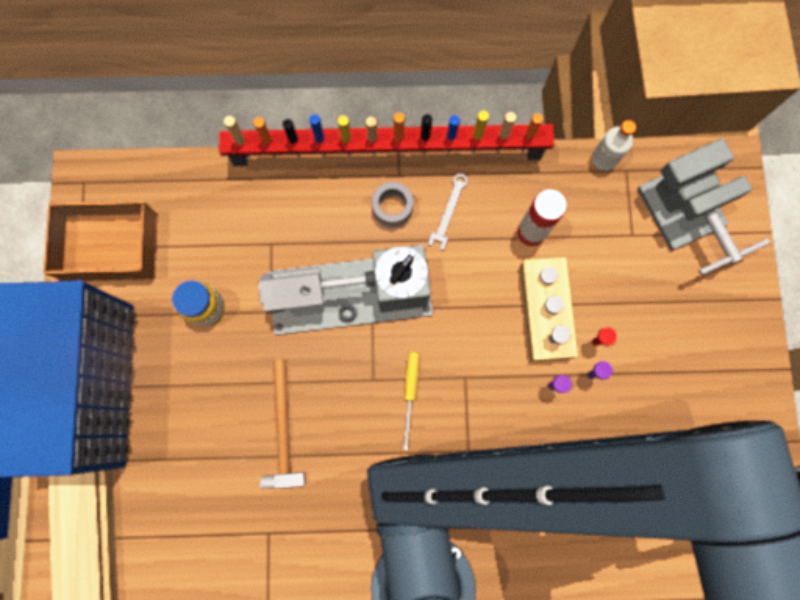

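View pics/side0.png

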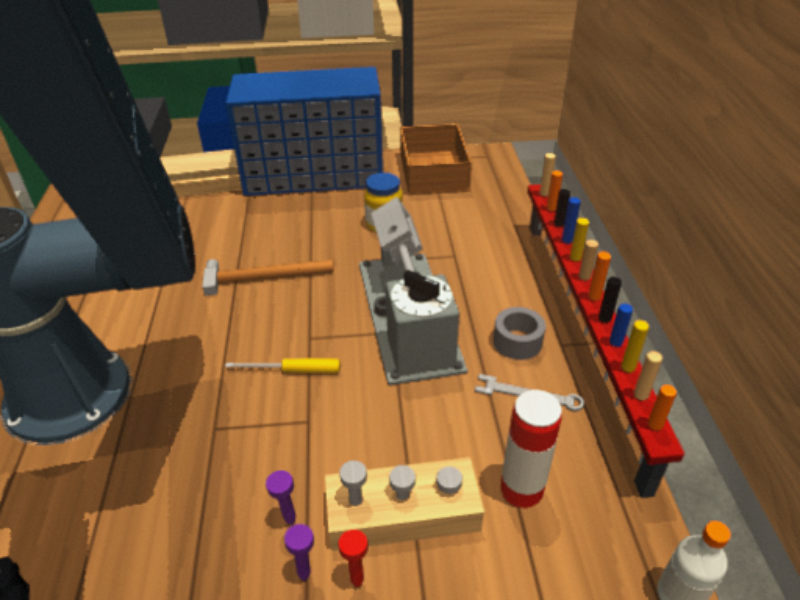

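```bash
python3 - <<'E'
from h import *
t=camera('top')[:,:,::-1]; s=camera('side')[:,:,::-1]
R=lambda im,a,b,c,d:cv2.resize(im[b:d,a:c],(400,300),interpolation=cv2.INTER_CUBIC)
# top crops: tester 160..280 x 145..235 ; pins 320..400 x 165..225 ; side tester 220..320 x 120..195; side pins 170..290x 290..380
im=np.vstack([np.hstack([R(t,160,145,280,235),R(t,320,165,400,225)]),np.hstack([R(s,215,120,315,195),R(s,170,285,270,360)])])
cv2.imwrite('pics/comp1.png',im)
E
```

```text
(no output)
```

View pics/comp1.png

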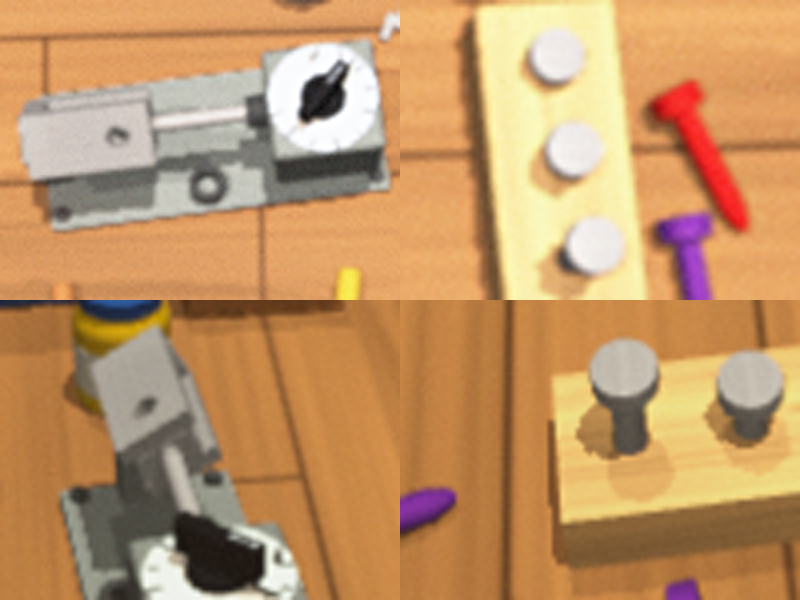

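```bash
cat >> h.py <<'E'
def tri(a,b):
    o1,d1=ray('top',a); o2,d2=ray('side',b); A=np.stack([d1,-d2],1); s=np.linalg.lstsq(A,o2-o1,rcond=None)[0]
    p,q=o1+d1*s[0],o2+d2*s[1]; return (p+q)/2, np.linalg.norm(p-q)
E
python3 - <<'E'
from h import *
f=lambda *a:print(*[np.round(x,4) for x in a])
f(atz('top',(195.4,185.8),.145),atz('side',(251.75,146.25),.145),*tri((195.4,185.8),(251.75,146.25)))
f(atz('top',(359,214.2),.116),atz('side',(226.25,302),.116),*tri((359,214.2),(226.25,302)))
f(atz('top',(355,195),.092),atz('top',(351.2,176),.076))
f(atz('top',(256.9,174.1),.141))
g,h=atz('top',(256.9,174.1),.141),atz('top',(195.4,185.8),.145)
d=h-g; print(np.hypot(d[0],d[1]),np.degrees(np.arctan2(d[1],d[0])))
for n in ['long_pin','middle_pin','short_pin','knob_grip','tester']:
    for c in ['top','side']:
        for r in search_frame(n,c)[:3]: print(n,c,round(r['p'],2),np.round(r['at'],3))
E
```

```text
[0.5808 0.2129 0.145 ] [0.5828 0.2138 0.145 ] [0.5817 0.2129 0.1453] 0.0021
[ 0.4849 -0.2854  0.116 ] [ 0.4868 -0.2868  0.116 ] [ 0.4859 -0.2858  0.1142] 0.0016
[ 0.5496 -0.2833  0.092 ] [ 0.615  -0.2794  0.076 ]
[0.6134 0.0254 0.141 ]
0.19025343110691126 99.89301937858009
long_pin top 0.61 [ 0.328 -0.305  0.02 ]
long_pin top 0.52 [ 0.473 -0.372  0.024]
long_pin top 0.48 [ 0.56  -0.381  0.021]
long_pin side 0.74 [ 0.324 -0.309  0.023]
long_pin side 0.62 [ 0.475 -0.378  0.017]
long_pin side 0.61 [0.612 0.019 0.162]
middle_pin top 0.48 [ 0.551 -0.278  0.092]
middle_pin side 0.74 [ 0.551 -0.282  0.086]
middle_pin side 0.29 [ 0.548 -0.306  0.051]
short_pin top 0.57 [ 0.714 -0.252  0.172]
short_pin side 0.76 [ 0.622 -0.286  0.077]
knob_grip top 0.7 [0.616 0.026 0.169]
knob_grip side 0.7 [0.614 0.016 0.16 ]
tester top 0.86 [0.588 0.132 0.125]
tester side 0.6 [0.597 0.013 0.107]
tester side 0.6 [ 0.554 -0.309  0.052]
```

```bash
python3 -m jog '[{"grip":94,"travel":[3.4,3.5,-0.8],"twist":-8.4},{"grip":94,"travel":[3.4,3.5,-0.8],"twist":0},{"grip":94,"travel":[3.4,3.5,-0.8],"twist":0},{"grip":94,"travel":[3.4,3.5,-0.8],"twist":0},{"grip":94,"travel":[3.4,3.5,-0.8],"twist":0},{"grip":94,"travel":[3.4,3.5,-0.8],"twist":0},{"grip":94,"travel":[3.4,3.5,-0.8],"twist":0},{"grip":94,"travel":[3.4,3.5,-0.8],"twist":0}]' 40
python3 -m jog '[{"grip":94,"travel":[0,0,0],"twist":0},{"grip":94,"travel":[0,0,0],"twist":0}]'
```

```text
time: 2.5
position: [0.4698, -0.3119, 0.1805]
tool_rot: [0.996, 0.086, 0.0, 0.0]
ft_force: [0.8, -1.6, -0.1]
grip_width: 0.0551
time: 2.7
position: [0.4692, -0.3123, 0.1804]
tool_rot: [0.996, 0.088, -0.0, 0.0]
ft_force: [-0.2, -0.7, -0.1]
grip_width: 0.055
```

```bash
python3 -m jog '[{"grip":94,"travel":[1.66,2.64,0],"twist":0},{"grip":94,"travel":[0,0,-3],"twist":0},{"grip":94,"travel":[0,0,0],"twist":0}]'
python3 - <<'E'
from h import *
t=camera('top')[:,:,::-1]; s=camera('side')[:,:,::-1]
R=lambda im,a,b,c,d:cv2.resize(im[b:d,a:c],(400,400),interpolation=cv2.INTER_CUBIC)
cv2.imwrite('pics/c2.png',np.hstack([R(t,310,160,410,260),R(s,180,250,280,350)]))
E
```

```text
time: 3.0
position: [0.4828, -0.2866, 0.1484]
tool_rot: [0.996, 0.086, -0.002, -0.002]
ft_force: [-1.2, -0.4, -0.1]
grip_width: 0.0551
```

View pics/c2.png

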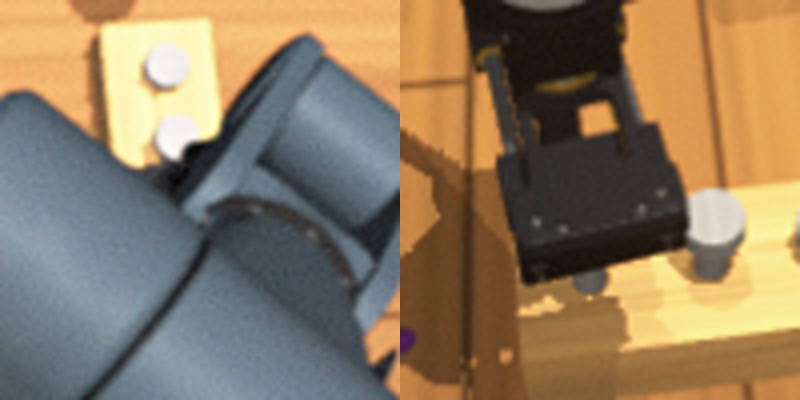

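```bash
python3 - <<'E'
from h import *
o=get_obs(); print(o['position'],o['time'],o['q'])
p=np.array(o['position']); R=Rot.from_quat(o['tool_rot']).as_matrix()
for n,v in {'tcp':(0,0,0),'tip':(0,0,.022),'tipback':(0,.04,.022),'back+x':(.01,.04,.022),'back-x':(-.01,.04,.022),'body':(0,0,-.048),'bodyy+x':(.037,.05,-.048),'b-x':(-.037,.05,-.048)}.items():
    q=px('side',p+R@np.array(v)); print(n,(q-[180,250])*4+[400,0])
q=px('side',[.4858,-.286,.108]);print((q-[180,250])*4+[400,0])
E
```

```text
[ 0.48415887 -0.28816447  0.15057756] 3.1 [-7.34981541e-01  5.72942025e-01  1.67461240e+00 -4.91721969e-04
  8.94984194e-01  6.64912898e-01]
tcp [575.59017742 170.57407215]
tip [578.35080736 196.36771023]
tipback [595.524939   263.06631947]
back+x [615.51965754 258.2980871 ]
back-x [575.44597788 267.84760338]
body [569.22400047 110.94311893]
bodyy+x [670.54100885 178.1403588 ]
b-x [511.65980835 214.88058354]
[583.95465024 215.84411631]
```

```bash
python3 -m jog '[{"grip":94,"travel":[0,0,-2],"twist":0},{"grip":94,"travel":[0,0,-1.7],"twist":0},{"grip":94,"travel":[0,0,0],"twist":0},{"grip":255,"travel":[0,0,0],"twist":0},{"grip":255,"travel":[0,0,0],"twist":0},{"grip":255,"travel":[0,0,0],"twist":0},{"grip":255,"travel":[0,0,0],"twist":0}]' 40
```

```text
time: 3.8
position: [0.4855, -0.287, 0.1145]
tool_rot: [0.996, 0.086, 0.001, 0.0]
ft_force: [0.0, 1.1, 3.6]
grip_width: 0.035
```

```bash
python3 -m jog '[{"grip":255,"travel":[0,0,1.5],"twist":0},{"grip":255,"travel":[0,0,2.5],"twist":0},{"grip":255,"travel":[0,0,3],"twist":0},{"grip":255,"travel":[0,0,3],"twist":0},{"grip":255,"travel":[0,0,3],"twist":0},{"grip":255,"travel":[0,0,3],"twist":0},{"grip":255,"travel":[0,0,3],"twist":0},{"grip":255,"travel":[0,0,0],"twist":0}]'
python3 -m jog '[{"grip":255,"travel":[1.2,4,0],"twist":0},{"grip":255,"travel":[1.2,4.5,0],"twist":0},{"grip":255,"travel":[1,4.5,0],"twist":0},{"grip":255,"travel":[1,4.5,0],"twist":0},{"grip":255,"travel":[0.8,4.5,0],"twist":0},{"grip":255,"travel":[0.8,4.5,0],"twist":0},{"grip":255,"travel":[0.8,4.5,0],"twist":0},{"grip":255,"travel":[0.8,4.5,0],"twist":0}]'
python3 -m jog '[{"grip":255,"travel":[0.5,4.5,0],"twist":0},{"grip":255,"travel":[0.5,4.5,0],"twist":0},{"grip":255,"travel":[0.5,4,0],"twist":0},{"grip":255,"travel":[0.5,2,0],"twist":0},{"grip":255,"travel":[0,0,0],"twist":0},{"grip":255,"travel":[0,0,0],"twist":0}]'
python3 -c "
from h import *
o=get_obs(); print(o['time'],o['position'],o['q'],o['tool_rot'],o['ft_force'])
s=camera('side')[:,:,::-1]; cv2.imwrite('pics/s3.png',cv2.resize(s[40:215,170:370],(800,700))[:600])"
```

```text
time: 4.6
position: [0.4869, -0.2883, 0.3078]
tool_rot: [0.996, 0.087, 0.003, 0.004]
ft_force: [0.6, -1.1, -2.9]
grip_width: 0.0352
time: 5.4
position: [0.56, 0.0701, 0.3015]
tool_rot: [0.996, 0.087, -0.002, -0.0]
ft_force: [1.1, -1.3, -2.9]
grip_width: 0.0352
time: 6.0
position: [0.5799, 0.2181, 0.3015]
tool_rot: [0.996, 0.087, -0.002, 0.001]
ft_force: [-0.1, -0.6, -3.2]
grip_width: 0.0351
6.0 [0.57990955 0.2181023  0.30146263] [ 1.80008558e-01  4.65338025e-01  1.37635388e+00 -9.05564993e-04
  1.30394019e+00  1.57649228e+00] [ 9.96191689e-01  8.71656407e-02 -1.97054971e-03  6.21900190e-04] [-0.13512883 -0.5810153  -3.2248936 ]
```

View pics/s3.png

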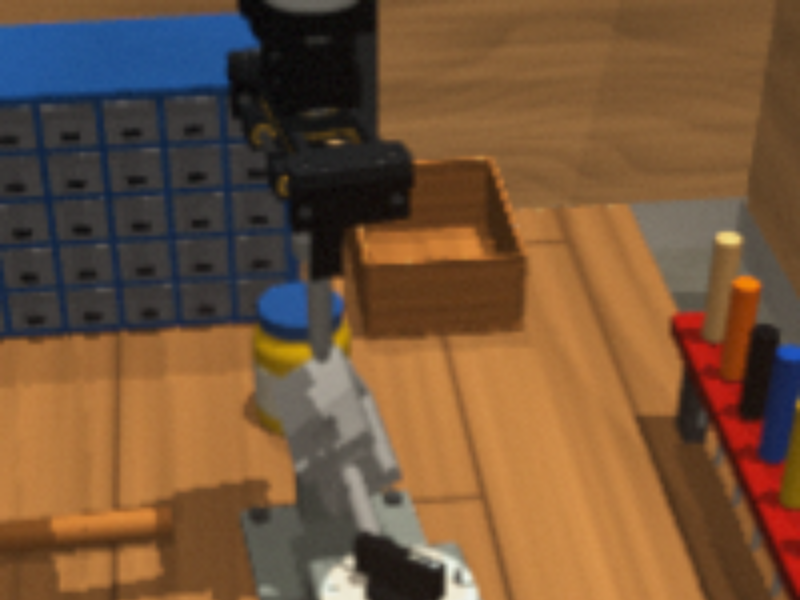

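```bash
python3 -m jog '[{"grip":255,"travel":[0.1,-0.55,-2],"twist":0},{"grip":255,"travel":[0,0,-2],"twist":0},{"grip":255,"travel":[0,0,-1],"twist":0},{"grip":255,"travel":[0,0,0],"twist":0}]'
python3 -m jog '[{"grip":255,"travel":[0,0,-0.5],"twist":0},{"grip":255,"travel":[0,0,-0.5],"twist":0},{"grip":255,"travel":[0,0,0],"twist":0}]'
```

```text
time: 6.45
position: [0.5808, 0.2112, 0.2515]
tool_rot: [0.996, 0.086, -0.002, 0.0]
ft_force: [0.4, 0.1, -2.3]
grip_width: 0.0353
time: 6.75
position: [0.5817, 0.2125, 0.2433]
tool_rot: [0.996, 0.087, -0.001, 0.0]
ft_force: [-0.4, -0.1, -2.6]
grip_width: 0.0351
```

```bash
python3 -m jog '[{"grip":255,"travel":[0,0,-0.5],"twist":0},{"grip":255,"travel":[0,0,0],"twist":0},{"grip":255,"travel":[-0.54,-0.095,-0.05],"twist":0},{"grip":255,"travel":[-0.54,-0.095,-0.05],"twist":0},{"grip":255,"travel":[-0.54,-0.095,-0.1],"twist":0},{"grip":255,"travel":[-0.54,-0.095,-0.1],"twist":0},{"grip":255,"travel":[0,0,0],"twist":0}]' 25
python3 -c "
from h import *
o=get_obs(); print(o['time'],o['position'],o['moment'])
s=camera('side')[:,:,::-1]; cv2.imwrite('pics/s4.png',cv2.resize(s[70:190,210:310],(500,600),interpolation=cv2.INTER_CUBIC))"
```

```text
time: 7.45
position: [0.5599, 0.2088, 0.236]
tool_rot: [0.996, 0.087, 0.0, -0.0]
ft_force: [1.7, 0.2, -0.4]
grip_width: 0.0353
7.45 [0.55991969 0.20884625 0.23596726] [ 0.18485085 -0.26822079 -0.01144374]
```

View pics/s4.png

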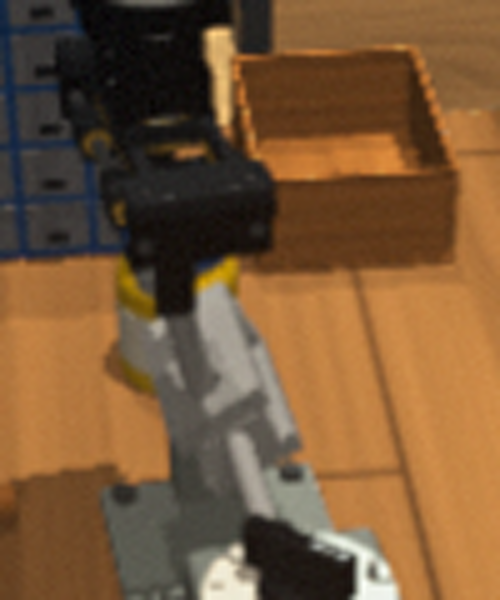

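```bash
python3 -m jog '[{"grip":255,"travel":[-0.49,-0.086,-0.22],"twist":0},{"grip":255,"travel":[-0.49,-0.086,-0.24],"twist":0},{"grip":255,"travel":[-0.49,-0.086,-0.26],"twist":0},{"grip":255,"travel":[-0.49,-0.086,-0.28],"twist":0},{"grip":255,"travel":[0,0,0],"twist":0}]' 25
python3 -c "
from h import *
o=get_obs(); print(o['time'],o['position'],o['moment'])"
```

```text
time: 8.0
position: [0.5394, 0.2053, 0.2249]
tool_rot: [0.996, 0.087, -0.001, 0.0]
ft_force: [0.6, 1.9, -0.6]
grip_width: 0.0356
8.0 [0.53942044 0.20530378 0.2248831 ] [ 0.32824756 -0.15156945  0.00720904]
```

```bash
python3 -m jog '[{"grip":255,"travel":[0,0,0],"twist":0},{"grip":255,"travel":[0.25,0.043,-0.43],"twist":0},{"grip":255,"travel":[0.25,0.043,-0.43],"twist":0},{"grip":255,"travel":[0,0,0],"twist":0}]' 60
python3 -m jog '[{"grip":255,"travel":[0.25,0.043,-0.43],"twist":0},{"grip":255,"travel":[0.25,0.043,-0.43],"twist":0},{"grip":255,"travel":[0,0,0],"twist":0}]' 60
```

```text
time: 8.4
position: [0.5463, 0.2063, 0.2165]
tool_rot: [0.996, 0.086, 0.0, -0.0]
ft_force: [0.1, 1.7, 0.1]
grip_width: 0.0344
time: 8.7
position: [0.5501, 0.2071, 0.2095]
tool_rot: [0.996, 0.086, -0.001, 0.0]
ft_force: [-3.9, 1.1, 8.7]
grip_width: 0.0346
```

```bash
python3 -m jog '[{"grip":255,"travel":[0.25,0.043,-0.43],"twist":0},{"grip":255,"travel":[0.25,0.043,-0.43],"twist":0},{"grip":255,"travel":[0,0,0],"twist":0}]' 60
python3 -m jog '[{"grip":255,"travel":[0.25,0.043,-0.43],"twist":0},{"grip":255,"travel":[0.25,0.043,-0.43],"twist":0},{"grip":255,"travel":[0,0,0],"twist":0}]' 60
python3 -c "
from h import *
o=get_obs(); d=np.array(o['position'])-[.5815,.2132,.1515]
a=np.radians(9.9);tx=d[0]*np.cos(a)+d[1]*np.sin(a);ty=-d[0]*np.sin(a)+d[1]*np.cos(a)
print(o['time'],o['position'],o['moment'],'tx,ty,z',tx,ty,d[2],'s',-.5*tx+.866*d[2],'off',.866*tx+.5*d[2])
s=camera('side')[:,:,::-1]; cv2.imwrite('pics/s5.png',cv2.resize(s[90:210,210:310],(500,600),interpolation=cv2.INTER_CUBIC))"
```

```text
time: 9.0
position: [0.5541, 0.2081, 0.2016]
tool_rot: [0.996, 0.086, -0.002, 0.0]
ft_force: [-8.3, -0.1, 15.2]
grip_width: 0.0346
time: 9.3
position: [0.5583, 0.2091, 0.1934]
tool_rot: [0.996, 0.086, -0.003, -0.0]
ft_force: [-10.2, 2.1, 17.1]
grip_width: 0.0347
9.3 [0.55827024 0.20907571 0.19337416] [-0.10410264  1.34525763 -0.199887  ] tx,ty,z -0.023592942494714456 -6.900551858249251e-05 0.04187416169839597 s 0.04805949527816814 off 0.0005055926487752688
```

View pics/s5.png

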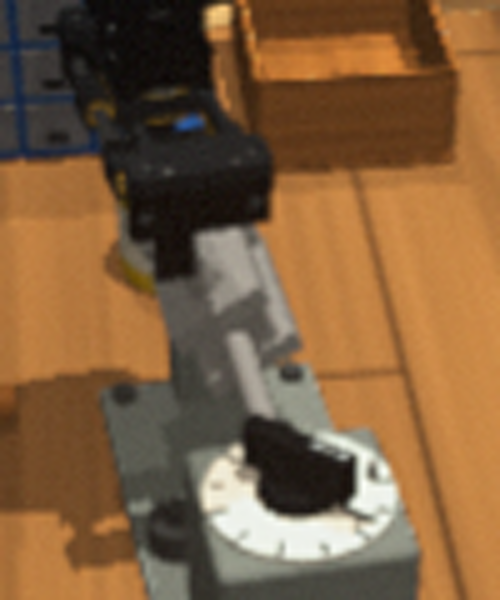

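```bash
python3 -m jog '[{"grip":255,"travel":[0.25,0.043,-0.43],"twist":0},{"grip":255,"travel":[0.25,0.043,-0.43],"twist":0},{"grip":255,"travel":[0,0,0],"twist":0}]' 60
python3 -m jog '[{"grip":255,"travel":[0.25,0.043,-0.43],"twist":0},{"grip":255,"travel":[0.2,0.035,-0.35],"twist":0},{"grip":255,"travel":[0,0,0],"twist":0}]' 60
python3 -c "
from h import *
o=get_obs(); d=np.array(o['position'])-[.5815,.2132,.1515]
a=np.radians(9.9);tx=d[0]*np.cos(a)+d[1]*np.sin(a)
print(o['ft_force'],'s',-.5*tx+.866*d[2],'off',.866*tx+.5*d[2])"
```

```text
time: 9.65
position: [0.5629, 0.2101, 0.1847]
tool_rot: [0.996, 0.086, -0.003, -0.0]
ft_force: [-9.6, 3.1, 17.0]
grip_width: 0.0349
time: 9.95
position: [0.567, 0.211, 0.1768]
tool_rot: [0.996, 0.086, -0.003, -0.0]
ft_force: [-11.2, 3.0, 17.0]
grip_width: 0.0346
[-11.23692359   3.01756305  16.95386619] s 0.029272402395812455 off -4.682082027896925e-05
```

```bash
python3 -m jog '[{"grip":255,"travel":[0.2,0.035,-0.35],"twist":0},{"grip":255,"travel":[0,0,0],"twist":0},{"grip":80,"travel":[0,0,0.2],"twist":0},{"grip":80,"travel":[0,0,0],"twist":0},{"grip":80,"travel":[0,0,2],"twist":0},{"grip":80,"travel":[0,0,3],"twist":0},{"grip":255,"travel":[0,0,2],"twist":0},{"grip":255,"travel":[0,0,0],"twist":0}]' 60
python3 -m jog '[{"grip":255,"travel":[0,0,0],"twist":0},{"grip":255,"travel":[0,0,0],"twist":0}]' 40
python3 -c "
from h import *
s=camera('side')[:,:,::-1]; cv2.imwrite('pics/s6.png',cv2.resize(s[90:210,210:310],(500,600),interpolation=cv2.INTER_CUBIC))"
```

```text
time: 10.75
position: [0.5749, 0.2106, 0.2461]
tool_rot: [0.996, 0.086, 0.004, 0.0]
ft_force: [0.7, -0.1, 0.1]
grip_width: 0.05
time: 10.95
position: [0.5715, 0.2103, 0.2416]
tool_rot: [0.996, 0.086, -0.002, 0.0]
ft_force: [-0.4, 0.7, 0.5]
grip_width: 0.0355
```

View pics/s6.png

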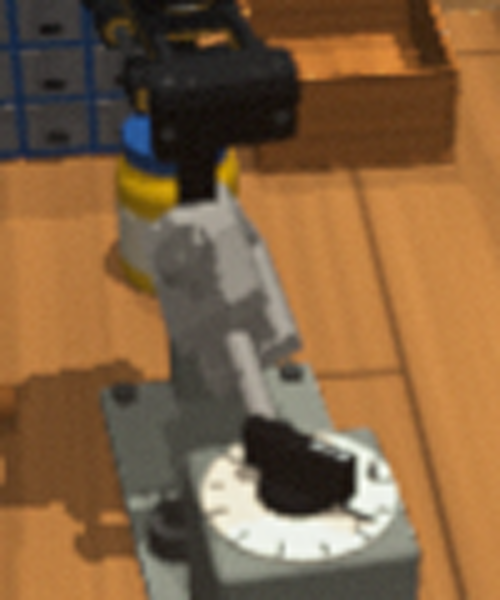

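```bash
python3 -m jog '[{"grip":255,"travel":[-1.4,-0.1,0],"twist":0},{"grip":255,"travel":[0,0,-1.5],"twist":0},{"grip":255,"travel":[0,0,-1.5],"twist":0},{"grip":255,"travel":[0,0,0],"twist":0}]' 40
python3 -m jog '[{"grip":255,"travel":[0.25,0.043,-0.43],"twist":0},{"grip":255,"travel":[0.25,0.043,-0.43],"twist":0},{"grip":255,"travel":[0,0,0],"twist":0}]' 60
```

```text
time: 11.4
position: [0.5562, 0.2093, 0.2101]
tool_rot: [0.996, 0.087, -0.004, 0.0]
ft_force: [-0.9, 0.5, 0.4]
grip_width: 0.0028
time: 11.7
position: [0.5639, 0.2107, 0.2043]
tool_rot: [0.996, 0.086, 0.0, 0.0]
ft_force: [-0.4, 0.1, -0.4]
grip_width: 0.0004
```

```bash
python3 -m jog '[{"grip":255,"travel":[-0.5,-0.09,0],"twist":0},{"grip":255,"travel":[0.2,0.035,-0.35],"twist":0},{"grip":255,"travel":[0.2,0.035,-0.35],"twist":0},{"grip":255,"travel":[0,0,0],"twist":0}]' 60
python3 -m jog '[{"grip":255,"travel":[0.2,0.035,-0.35],"twist":0},{"grip":255,"travel":[0.1,0.017,-0.17],"twist":0},{"grip":255,"travel":[0,0,0],"twist":0}]' 60
```

```text
time: 12.1
position: [0.562, 0.2104, 0.1977]
tool_rot: [0.996, 0.087, -0.001, 0.0]
ft_force: [-2.2, -0.8, 3.6]
grip_width: 0.0004
time: 12.4
position: [0.5647, 0.2108, 0.1929]
tool_rot: [0.996, 0.087, -0.001, 0.0]
ft_force: [-3.6, -0.7, 5.4]
grip_width: 0.0006
```

```bash
python3 -m jog '[{"grip":255,"travel":[0.2,0.035,-0.35],"twist":0},{"grip":255,"travel":[0,0,0],"twist":0}]' 60
python3 -m jog '[{"grip":255,"travel":[0.2,0.035,-0.35],"twist":0},{"grip":255,"travel":[0,0,0],"twist":0}]' 60
python3 -m jog '[{"grip":255,"travel":[0.2,0.035,-0.35],"twist":0},{"grip":255,"travel":[0,0,0],"twist":0}]' 60
```

```text
time: 12.6
position: [0.5667, 0.2111, 0.1894]
tool_rot: [0.996, 0.087, -0.001, 0.0]
ft_force: [-4.6, -0.2, 6.2]
grip_width: 0.0003
time: 12.8
position: [0.5686, 0.2113, 0.186]
tool_rot: [0.996, 0.087, -0.001, 0.0]
ft_force: [-3.7, -1.4, 6.4]
grip_width: 0.0005
time: 13.0
position: [0.5697, 0.2115, 0.1842]
tool_rot: [0.996, 0.087, -0.002, 0.001]
ft_force: [-7.3, -2.9, 15.7]
grip_width: 0.0001
```

```bash
python3 -m jog '[{"grip":255,"travel":[0.15,0.026,-0.26],"twist":0},{"grip":255,"travel":[0,0,0],"twist":0}]' 60
python3 -m jog '[{"grip":255,"travel":[0.15,0.026,-0.26],"twist":0},{"grip":255,"travel":[0,0,0],"twist":0}]' 60
```

```text
time: 13.2
position: [0.5699, 0.2115, 0.1838]
tool_rot: [0.996, 0.087, -0.003, 0.001]
ft_force: [-14.5, -4.7, 28.7]
grip_width: 0.0005
time: 13.4
position: [0.5701, 0.2116, 0.1835]
tool_rot: [0.996, 0.087, -0.004, 0.001]
ft_force: [-20.4, -5.7, 40.9]
grip_width: 0.0008
```

```bash
python3 -m jog '[{"grip":255,"travel":[-0.5,-0.09,0.9],"twist":0},{"grip":255,"travel":[-1,0,3],"twist":0},{"grip":255,"travel":[-3,0,3.5],"twist":0},{"grip":255,"travel":[-4,-1,3],"twist":0},{"grip":120,"travel":[-4,-2,0],"twist":0},{"grip":120,"travel":[0,0,0],"twist":0}]' 60
python3 - <<'E'
from h import *
t=camera('top')[:,:,::-1]; s=camera('side')[:,:,::-1]
R=lambda im,a,b,c,d:cv2.resize(im[b:d,a:c],(400,400),interpolation=cv2.INTER_CUBIC)
cv2.imwrite('pics/c7.png',np.hstack([R(t,170,130,280,240),R(s,210,110,310,210)]))
E
```

```text
time: 14.0
position: [0.443, 0.1805, 0.2797]
tool_rot: [0.996, 0.087, -0.004, 0.0]
ft_force: [-0.4, 0.3, -0.8]
grip_width: 0.0093
```

View pics/c7.png

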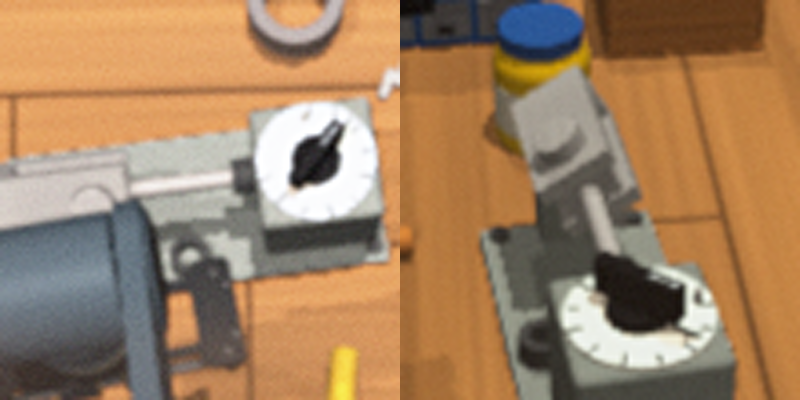

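```bash
python3 - <<'E'
from h import *
t=camera('top'); o=get_obs(); print(o['time'],o['position'],o['q'],o['grip_width'])
g=t.max(2).astype(int); ys,xs=np.nonzero(g<75)
W=np.array([atz('top',(x,y),.176)[:2] for x,y in zip(xs,ys) if abs(x-257)<22 and abs(y-174)<18])
W=W[np.hypot(*(W-[.6134,.0254]).T)<.04]
m=W.mean(0); u,s,v=np.linalg.svd(W-m); d=v[0]*np.sign(v[0][0]); P=(W-m)@v.T
print(len(W),m,np.degrees(np.arctan2(d[1],d[0])),P.min(0),P.max(0), s/np.sqrt(len(W)))
E
```

```text
14.15 [0.45133182 0.18197764 0.28054419] [1.53078058e-01 2.93191255e-01 1.72755826e+00 1.18392780e-04
 1.11810290e+00 1.55098372e+00] 0.020732136022575245
125 [0.60579669 0.0281716 ] -45.14018792923527 [-0.03166623 -0.01695   ] [0.02408214 0.0171917 ] [0.01145001 0.00853191]
```

```bash
python3 - <<'E'
from h import *
t=camera('top')[:,:,::-1]
cv2.imwrite('pics/k8.png',cv2.resize(t[155:195,235:280],(675,600),interpolation=cv2.INTER_CUBIC))
c=np.array([.6134,.0254])
for a in range(-60,-15,5):
    p=[c+r*np.array([np.cos(np.radians(a)),np.sin(np.radians(a))]) for r in (-.03,0,.03)]
    print(a,[px('top',[*q,.176]).round(1) for q in p],[round(float(cv2.getRectSubPix(t,(1,1),tuple(map(float,px('top',[*q,.176])))).mean())) for q in p])
E
```

```text
-60 [array([248.4, 176.5]), array([257. , 171.4]), array([265.6, 166.3])] [241, 42, 247]
-55 [array([248.9, 177.2]), array([257. , 171.4]), array([265.1, 165.6])] [202, 42, 237]
-50 [array([249.5, 177.9]), array([257. , 171.4]), array([264.5, 164.9])] [122, 42, 180]
-45 [array([250.1, 178.5]), array([257. , 171.4]), array([263.9, 164.3])] [54, 42, 138]
-40 [array([250.7, 179.1]), array([257. , 171.4]), array([263.3, 163.8])] [32, 42, 145]
-35 [array([251.5, 179.6]), array([257. , 171.4]), array([262.5, 163.3])] [29, 42, 159]
-30 [array([252.2, 180. ]), array([257. , 171.4]), array([261.8, 162.8])] [40, 42, 156]
-25 [array([253. , 180.4]), array([257. , 171.4]), array([261. , 162.5])] [106, 42, 193]
-20 [array([253.8, 180.7]), array([257. , 171.4]), array([260.2, 162.1])] [171, 42, 244]
```

View pics/k8.png

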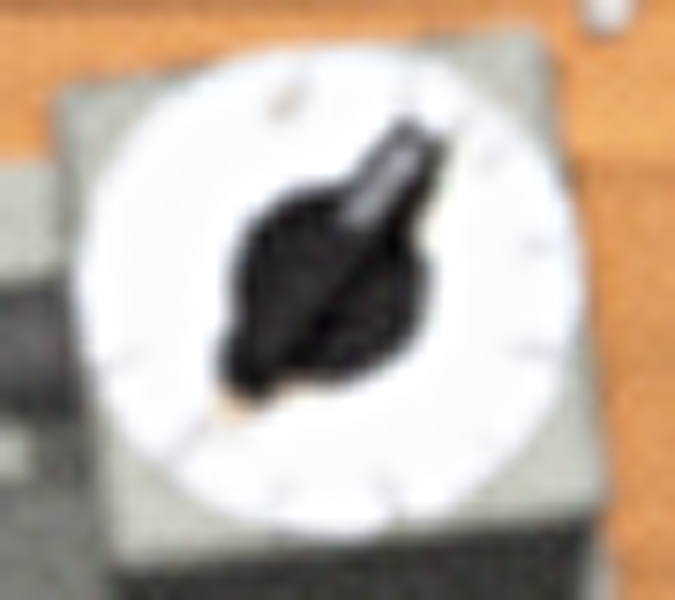

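```bash
python3 -m jog '[{"grip":138,"travel":[2.7,-2.6,0],"twist":-7.9},{"grip":138,"travel":[2.7,-2.6,0],"twist":-7.9},{"grip":138,"travel":[2.7,-2.6,0],"twist":-7.9},{"grip":138,"travel":[2.7,-2.6,0],"twist":-7.9},{"grip":138,"travel":[2.7,-2.6,0],"twist":-7.9},{"grip":138,"travel":[2.7,-2.6,0],"twist":-7.9},{"grip":138,"travel":[0,0,0],"twist":0},{"grip":138,"travel":[0,0,0],"twist":0}]' 30
python3 -c "
from h import *
o=get_obs(); print(o['time'],o['position'],o['q'],o['grip_width'],Rot.from_quat(o['tool_rot']).as_matrix()[:,0])"
```

```text
time: 15.0
position: [0.6136, 0.0251, 0.2789]
tool_rot: [0.947, -0.322, -0.0, -0.0]
ft_force: [-0.1, -0.0, -0.5]
grip_width: 0.0399
15.0 [0.61363095 0.02507018 0.27892327] [-1.41095639e-01  4.77299479e-01  1.42118496e+00  4.27306849e-04
  1.24396496e+00  2.08427943e+00] 0.039879193859383065 [ 0.79322046 -0.60893382 -0.00094501]
```

```bash
python3 -m jog '[{"grip":138,"travel":[0,0,-3],"twist":0},{"grip":138,"travel":[0,0,-3],"twist":0},{"grip":138,"travel":[0,0,-2.3],"twist":0},{"grip":138,"travel":[0,0,-1],"twist":0},{"grip":138,"travel":[0,0,-1],"twist":0},{"grip":138,"travel":[0,0,0],"twist":0}]' 30
python3 -m jog '[{"grip":255,"travel":[0,0,0],"twist":0},{"grip":255,"travel":[0,0,0],"twist":0},{"grip":255,"travel":[0,0,0],"twist":0},{"grip":255,"travel":[0,0,0],"twist":0}]' 25
python3 -c "
from h import *
print(get_obs()['moment'])"
```

```text
time: 15.6
position: [0.6117, 0.0265, 0.1764]
tool_rot: [0.947, -0.321, -0.001, 0.0]
ft_force: [-0.2, 0.2, -0.0]
grip_width: 0.0398
time: 16.0
position: [0.6134, 0.0268, 0.1781]
tool_rot: [0.947, -0.322, 0.001, -0.002]
ft_force: [4.3, 8.5, -2.1]
grip_width: 0.016
[ 1.47747339 -0.7520946  -0.02600665]
```

```bash
python3 -m jog '[{"grip":255,"travel":[0.08,0.1,0],"twist":0},{"grip":255,"travel":[0,0,0],"twist":6},{"grip":255,"travel":[0,0,0],"twist":6},{"grip":255,"travel":[0,0,0],"twist":6},{"grip":255,"travel":[0,0,0],"twist":6},{"grip":255,"travel":[0,0,0],"twist":6},{"grip":255,"travel":[0,0,0],"twist":6},{"grip":255,"travel":[0,0,0],"twist":0}]' 25
python3 -c "
from h import *
print(get_obs()['moment'])"
python3 -m jog '[{"grip":255,"travel":[0,0,0],"twist":4},{"grip":255,"travel":[0,0,0],"twist":3},{"grip":255,"travel":[0,0,0],"twist":0}]' 25
python3 -c "
from h import *
o=get_obs()
print(o['moment'],Rot.from_quat(o['tool_rot']).as_matrix()[:,0])"
```

```text
time: 16.8
position: [0.6139, 0.0277, 0.1781]
tool_rot: [1.0, -0.013, 0.001, -0.001]
ft_force: [1.8, 5.1, 3.8]
grip_width: 0.014
[ 0.73126009 -0.24881488  0.04739729]
time: 17.1
position: [0.6139, 0.0278, 0.1781]
tool_rot: [0.999, 0.047, 0.001, -0.001]
ft_force: [1.9, 5.2, 3.4]
grip_width: 0.0137
[ 0.87442227 -0.2558833   0.10201874] [0.99557008 0.09397895 0.00285817]
```

```bash
for i in 1; do python3 -m jog '[{"grip":255,"travel":[0,0,0],"twist":2},{"grip":255,"travel":[0,0,0],"twist":2},{"grip":255,"travel":[0,0,0],"twist":0}]' 25; done
python3 -c "
from h import *
o=get_obs()
x=Rot.from_quat(o['tool_rot']).as_matrix()[:,0];print(o['moment'],np.degrees(np.arctan2(x[1],x[0])))"
python3 -m jog '[{"grip":255,"travel":[0,0,0],"twist":2},{"grip":255,"travel":[0,0,0],"twist":0}]' 25
python3 -c "
from h import *
o=get_obs()
x=Rot.from_quat(o['tool_rot']).as_matrix()[:,0];print(o['moment'],np.degrees(np.arctan2(x[1],x[0])))"
```

```text
time: 17.4
position: [0.614, 0.0277, 0.1781]
tool_rot: [0.997, 0.08, 0.002, -0.001]
ft_force: [2.2, 5.0, 3.1]
grip_width: 0.0145
[ 0.80571385 -0.29912948 -0.63291667] 9.202364584320287
time: 17.6
position: [0.6142, 0.0278, 0.178]
tool_rot: [0.995, 0.098, 0.002, -0.001]
ft_force: [2.7, 5.0, 2.5]
grip_width: 0.0149
[ 0.84952577 -0.37126209 -0.61962518] 11.209203751384566
```

```bash
python3 -m jog '[{"grip":138,"travel":[0,0,0],"twist":0},{"grip":138,"travel":[0,0,0],"twist":0},{"grip":138,"travel":[0,0,0],"twist":0},{"grip":138,"travel":[0,0,2],"twist":0},{"grip":138,"travel":[0,0,4],"twist":0},{"grip":138,"travel":[-3,0,4],"twist":0},{"grip":138,"travel":[-5,0,0],"twist":0},{"grip":138,"travel":[-5,0,0],"twist":0}]' 25
python3 -m jog '[{"grip":138,"travel":[-5,-2,0],"twist":0},{"grip":138,"travel":[-3,-3,0],"twist":0},{"grip":138,"travel":[0,0,0],"twist":0}]'
python3 - <<'E'
from h import *
t=camera('top')[:,:,::-1]; s=camera('side')[:,:,::-1]
R=lambda im,a,b,c,d:cv2.resize(im[b:d,a:c],(400,400),interpolation=cv2.INTER_CUBIC)
cv2.imwrite('pics/c9.png',np.hstack([R(t,180,135,280,235),R(s,210,110,310,210)]))
o=get_obs();print(o['time'],o['ft_force'])
E
```

```text
time: 18.4
position: [0.4822, 0.0262, 0.2782]
tool_rot: [0.995, 0.1, 0.001, 0.001]
ft_force: [-0.0, -0.1, 0.5]
grip_width: 0.04
time: 18.7
position: [0.4019, -0.0231, 0.2768]
tool_rot: [0.995, 0.098, -0.002, 0.0]
ft_force: [0.6, 0.3, -0.3]
grip_width: 0.0401
18.8 [0.09679997 0.79707239 0.08839185]
```

View pics/c9.png

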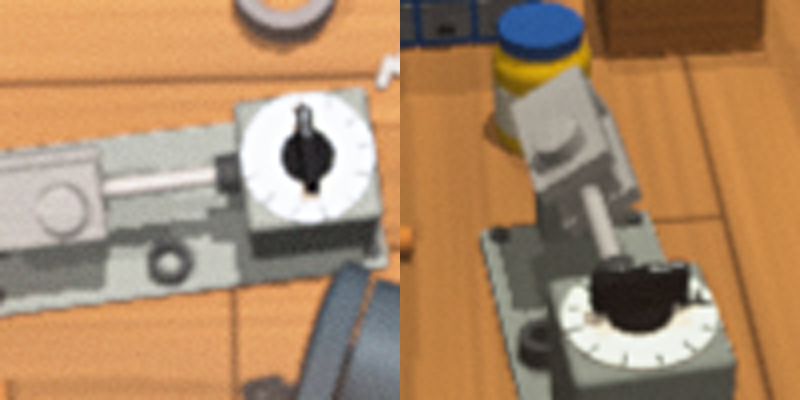

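```bash
python3 - <<'E'
from h import *
t=camera('top')[:,:,::-1]; c=np.array([.6139,.0265])
for a in range(-14,33,3):
    u=np.array([np.cos(np.radians(a)),np.sin(np.radians(a))])
    print(a,[round(float(cv2.getRectSubPix(t,(1,1),tuple(map(float,px('top',[*(c+r*u),.176])))).mean())) for r in (-.028,.022,.028)])
for n in ['middle_pin','short_pin','collar','jar','spray']:
    for q in ['top','side']:
        for r in search_frame(n,q)[:2]: print(n,q,round(r['p'],2),np.round(r['at'],3))
E
```

```text
-14 [159, 225, 246]
-11 [132, 202, 236]
-8 [92, 167, 207]
-5 [55, 131, 167]
-2 [40, 133, 148]
1 [28, 145, 145]
4 [29, 154, 138]
7 [33, 145, 128]
10 [59, 137, 120]
13 [85, 129, 110]
16 [145, 122, 119]
19 [193, 115, 166]
22 [209, 149, 210]
25 [228, 190, 234]
28 [236, 232, 253]
31 [241, 237, 254]
middle_pin side 0.58 [ 0.552 -0.285  0.09 ]
middle_pin side 0.2 [ 0.721 -0.285  0.137]
short_pin top 0.61 [ 0.611 -0.275  0.075]
short_pin side 0.75 [ 0.618 -0.288  0.074]
short_pin side 0.75 [0.29  0.273 0.018]
collar side 0.45 [0.551 0.131 0.027]
jar top 0.91 [0.574 0.43  0.106]
jar side 0.72 [0.57  0.424 0.097]
spray top 0.81 [ 0.714 -0.252  0.169]
spray side 0.83 [ 0.72  -0.286  0.14 ]
spray side 0.28 [ 0.538 -0.303  0.051]
```

```bash
python3 - <<'E'
from h import *
for z in (.141,.145,.15):
    p=atz('top',(254.1,161.7),z)-np.array([.6136,.0262,0]); print(z,p,np.degrees(np.arctan2(p[1],p[0])))
E
python3 -m jog '[{"grip":138,"travel":[4,3,0],"twist":0},{"grip":138,"travel":[5,2,0],"twist":0},{"grip":138,"travel":[5,0,0],"twist":0},{"grip":138,"travel":[4,0,0],"twist":0},{"grip":138,"travel":[3,0,0],"twist":0},{"grip":138,"travel":[0,0,0],"twist":-5},{"grip":138,"travel":[0,0,0],"twist":0}]' 25
```

```text
0.141 [0.03924895 0.00679372 0.141     ] 9.820199347808122
0.145 [0.03817164 0.00683208 0.145     ] 10.147524902704088
0.15 [0.03682501 0.00688002 0.15      ] 10.582572759629144
time: 20.05
position: [0.6135, 0.027, 0.2763]
tool_rot: [0.998, 0.057, -0.001, -0.0]
ft_force: [-0.8, -0.3, -0.8]
grip_width: 0.0401
```

```bash
python3 -m jog '[{"grip":138,"travel":[0,0.05,-3],"twist":0},{"grip":138,"travel":[0,0.05,-3],"twist":0},{"grip":138,"travel":[0,0,-2.8],"twist":0},{"grip":138,"travel":[0,0,-1],"twist":0},{"grip":255,"travel":[0,0,0],"twist":0},{"grip":255,"travel":[0,0,0],"twist":0},{"grip":255,"travel":[0,0,0],"twist":0},{"grip":255,"travel":[0,0,0],"twist":0}]' 25
cat > st.py <<'E'
from h import *
o=get_obs();x=Rot.from_quat(o['tool_rot']).as_matrix()[:,0];print('mz',o['moment'][2],'yaw',np.degrees(np.arctan2(x[1],x[0])))
E
python3 st.py
python3 -m jog '[{"grip":255,"travel":[0,0,0],"twist":1.5},{"grip":255,"travel":[0,0,0],"twist":0}]' 40; python3 st.py
python3 -m jog '[{"grip":255,"travel":[0,0,0],"twist":1.5},{"grip":255,"travel":[0,0,0],"twist":0}]' 40; python3 st.py
python3 -m jog '[{"grip":255,"travel":[0,0,0],"twist":1.5},{"grip":255,"travel":[0,0,0],"twist":0}]' 40; python3 st.py
```

```text
time: 20.85
position: [0.6139, 0.0278, 0.1807]
tool_rot: [0.998, 0.057, 0.001, 0.0]
ft_force: [0.4, 0.2, 0.6]
grip_width: 0.0155
mz -0.024678356495656785 yaw 6.536927977561586
time: 21.05
position: [0.6138, 0.0279, 0.1806]
tool_rot: [0.998, 0.069, 0.001, -0.0]
ft_force: [-0.1, 0.6, 5.8]
grip_width: 0.0137
mz -0.6816637426957911 yaw 7.944387715881981
time: 21.25
position: [0.6138, 0.0278, 0.1806]
tool_rot: [0.997, 0.082, 0.001, -0.0]
ft_force: [-0.8, 0.2, 5.6]
grip_width: 0.0141
mz -0.9524630343550973 yaw 9.376203377685691
time: 21.45
position: [0.614, 0.0279, 0.1806]
tool_rot: [0.996, 0.095, 0.002, -0.0]
ft_force: [0.1, 0.1, 5.8]
grip_width: 0.0143
mz -0.9539472912689113 yaw 10.864476994181393
```

```bash
python3 -m jog '[{"grip":138,"travel":[0,0,0],"twist":0},{"grip":138,"travel":[0,0,0],"twist":0},{"grip":138,"travel":[0,0,0],"twist":0},{"grip":138,"travel":[0,0,2],"twist":0},{"grip":138,"travel":[0,0,4],"twist":0},{"grip":138,"travel":[-3,0,4],"twist":0},{"grip":138,"travel":[-5,0,0],"twist":0},{"grip":138,"travel":[-5,0,0],"twist":0}]' 25
python3 -m jog '[{"grip":138,"travel":[-5,-2,0],"twist":0},{"grip":138,"travel":[-3,-3,0],"twist":0},{"grip":138,"travel":[0,0,0],"twist":0}]'
python3 - <<'E'
from h import *
t=camera('top')[:,:,::-1]; s=camera('side')[:,:,::-1]
R=lambda im,a,b,c,d:cv2.resize(im[b:d,a:c],(400,400),interpolation=cv2.INTER_CUBIC)
cv2.imwrite('pics/c10.png',np.hstack([R(t,237,153,277,193),R(s,200,110,320,230)]))
a=np.radians(9.9);c=np.array([.6139,.027])
for r in (-.03,.03,.038): print(r,(px('top',[*(c+r*np.array([np.cos(a),np.sin(a)])),.176 if r<.035 else .145])-[237,153])*10)
E
```

```text
time: 22.25
position: [0.4824, 0.0277, 0.2801]
tool_rot: [0.995, 0.097, 0.001, 0.001]
ft_force: [-0.2, -0.4, -0.7]
grip_width: 0.0399
time: 22.55
position: [0.4021, -0.0218, 0.2787]
tool_rot: [0.996, 0.095, -0.002, -0.0]
ft_force: [0.3, 0.0, -0.8]
grip_width: 0.0397
-0.03 [214.88324865 278.72200219]
0.03 [174.90875587  86.8069138 ]
0.038 [169.40459757  88.41904367]
```

View pics/c10.png

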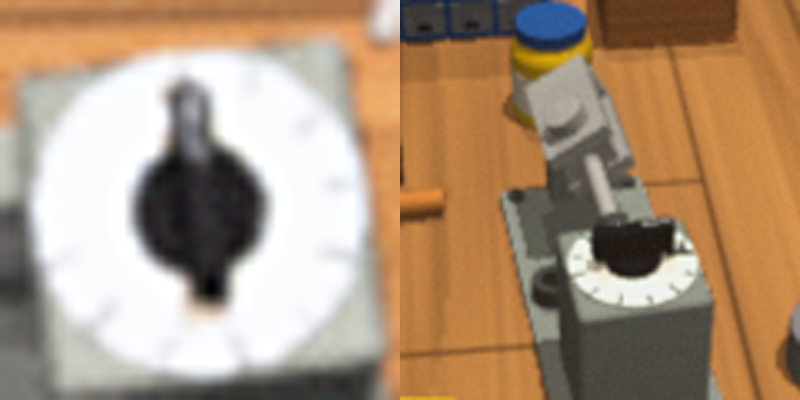

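```bash
python3 -c "
from rig import *
print(hand_in())"
```

```text
the job is handed in; nothing more can be done
None
```

I fitted the long pin fully home in the fork and eye, then turned the knob back to its zero stop and let go. The job is handed in at about 22.6 s; hand-in gives no verdict.

- **Pin:** I took the plain steel pin from the near hole of the block and hooked its nose in the fork hole. I leaned it over in the jaws and drew the eye in at about 20 N, then pushed the head down with closed fingers. The arm stopped hard at about 46 N with the fingertips at the height a seated head should have. The last pictures show the head flat on the fork.
- **Knob:** I turned it anticlockwise until the moment jumped to about 0.6 N m. I gripped it a second time to check, and it resisted at once, up to 0.95 N m. I then released it, and the arm stood clear with no contact force.
- **A disagreement:** The bar seems to lie about 5 to 6° from the world x axis. I had taken the tester's yaw as 9.9° from the line between the knob and the fork hole. The gauge box and plate edges also point to about 5 to 6°, so the bar agrees with them. The fork mouth probably sits a little to -x, which would explain my first figure. It also means I pushed the pin in about 4° off in heading, and it still seated.
- **The rest:** The middle and short pins, jar, spray can and collar were still found in place after the first knob turn. I did not check the hammer, screwdriver, wrench and tape separately. The red pin and at least one purple look-alike toppled on their own before the arm moved.

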